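# Show the amber sample vial to the inspection camera

### The job

Lift the amber sample vial out of the blue rack and show it to the inspection camera on the stand: hold it upright in the air, with its white label facing straight into the lens, the middle of the label centred on the lens and level with it, about 10 cm in front of it. Keep the vial upright all the way, and leave the clear vials and the camera undisturbed. Finish while still holding the vial there, still, in the gripper.

Things in the scene. Friction and masses are not known exactly. Their poses are not given: they have to be found in the camera images.
- amber: The amber vial itself (see its centre, amber_mid); origin at the centre of its foot, axes as for the centre.
- amber_mid (a point): Centre (on the axis, half-way up) of the amber glass vial with a white cap: an upright cylinder 30 mm in diameter, glass up to 74 mm, then a cap 27 mm in diameter, 95 mm tall in all, about 60 g, loose. z is the vial's axis, up; x points to the middle of its white label. A red stripe on top of the cap runs from the centre towards the label side. It stands in any one of the rack's four wells, turned at random.
- label (a point): Middle of the amber vial's white label, on its glass surface: 15 mm from the vial's axis along the vial's x, 34 mm above its foot (13.5 mm below the centre). The label is 24 mm tall (22 to 46 mm above the foot) and about 20 mm wide. Axes as the vial's: x points straight out of the label.
- lens (a point): Centre of the front glass of the inspection camera: a grey cylinder 48 mm in diameter with a black lens barrel 38 mm in diameter, clamped level to a rod. x points level INTO the camera (the way from the scene to the lens, so a point in front of the lens has negative x), y is level, z is up. So a label that faces straight into the lens has its x along this x. The camera stays where it is; its height on the rod (170 to 250 mm above the table) differs from run to run.
- stand: The fixed retort stand that carries the camera: foot plate 140 x 160 x 12 mm, steel rod 12 mm thick, 352 mm high. Origin on the table at the rod's foot; x and z as for the lens, which is 120 mm towards -x from the rod. The foot plate reaches from 100 mm towards -x (under the lens) to 40 mm towards +x.
- rack: Blue vial rack, fixed: a block 150 x 150 x 30 mm with four round wells 33 mm wide and 22 mm deep (floor 8 mm above the table) at +-45 mm in its x and y. Origin at the centre of its underside.
- clear1_mid (a point): Centre (half-way up) of a clear vial with a black cap, same sizes as the amber one, in another well; stays in the rack.
- clear2_mid (a point): Centre of the second clear vial with a black cap, likewise.
- clear3_mid (a point): Centre of the third clear vial with a black cap, likewise.
There are look-alikes about, which are no part of the job. Leave any green or pink look-alike of the amber alone.

How it is judged:
By the outcome, as a careful person would: the job done as asked, in the order asked, and still so for the second after the job is handed in, while the arm keeps its last pose, push and grip.
It also fails if it takes over 35 s, if anything falls off the work surface, if the arm or the gripper's body presses on something with over 40 N, if the wrist force passes 120 N, or if a joint passes its speed limit or range.

### The arm

A 6-joint arm with a two-finger parallel gripper is mounted at the origin on the work surface. World frame = base frame: x ahead of the robot, y to its left, z up, the work surface at z = 0. Lengths are in m, angles in degrees, forces in N, time in s.
With the tool pointing down it reaches from about 0.4 to 0.825 m from the base axis. Payload 7 kg.
Tool frame: the origin (TCP) lies midway between the tips of the shut fingers; the grasp point (between the pads) lies 19 mm behind it; z points along the fingers, y is the direction in which the jaws open and shut (so a half turn about z gives the same grasp; the last joint's range is limited). The gripper opens to 88 mm and grips with 3 to 60 N. Pads are 19 mm wide; open, the fingers measure 130 mm over their backs; the gripper's body (78 mm by 193 mm) begins 47 mm behind the grasp point.
Start: joints at [-59.295, 20.546, 0.682, 0, -70.136, -16.507], TCP at [0.166, -0.654, 0.227] pointing down, gripper open.
Joint ranges: [-176.03, 176.03], [-82.01, 121.73], [-58.28, 71.71], [-173.87, 95.51], [-174.79, -0.11], [-173.66, 173.66]. Speed limits (degrees/s): [136.94, 136.94, 172.46, 180, 180, 180].

### API

Orientations are given as a 3x3 rotation matrix whose columns are the frame's x, y, z axes.
In Python, from rig import robot gives the robot as it stands. Calls block until the motion is done:
- robot.goto(position, orientation): joint-space move of the TCP to a pose.
- robot.servo_line(position, ori=None, speed=0.15): straight line of the TCP; ori=None keeps the orientation; speed is the mean speed in m/s.
- robot.movej(angles): joint-space move.
- robot.move_gripper(opening): opening from 0.0 (shut) to 1.0 (fully open); the grip force is fixed at half the most; returns when the fingers have stopped.
- robot.dwell(seconds).
- robot.ik(position, orientation): joint angles nearest the present ones, or None.
- robot.grab_frame(name): name is "scene" or "top"; returns (picture, depth): 420x560x3 uint8, red, green, blue; 420x560 float32, m along the optical axis (not along the pixel's ray), 0 where there is no reading.
- robot.camera_info(name): a dict with "vfov" (degrees; the focal length in pixels is half the picture's height over the tangent of half this angle, whatever the lens; pixels are square), "cx", "cy" (the principal point, pixels), "view" (4x4, takes a point from world to camera coordinates). Camera axes: x right, y down, z forward; pixel columns grow to the right and rows downward; lengths in m; the calibration is good to about 2 mm. A picture is of the moment at which its call begins. camera_info takes no time and is no camera call.
A pose or a line that the arm cannot do raises robot.Unreachable and nothing moves.
- robot.job_done(): hands the job in, once; it reports no verdict.
Readings, each from a call of its own:
- robot.read_t(): time.
- robot.read_qpos(): joint angles.
- robot.read_qvel(): joint speeds.
- robot.read_effort(): joint torques, N m.
- robot.read_position(): TCP position.
- robot.read_tcp_rot(): TCP orientation.
- robot.read_force(): force on the tool from outside, world axes, zero at the start.
- robot.read_ft_torque(): the same for the moment, N m.
- robot.read_grip_width(): opening from 0.0 (shut) to 1.0 (fully open).
Only numpy, scipy, OpenCV 4.12 (cv2) and the standard library are available. Lean on these libraries where they do the work, as an engineer would, in place of code of your own. Each camera call takes 0.05 s, during which the arm holds its last target. There are 200 camera calls.

## Working session

There is one attempt and no reset: what is moved stays moved. The work goes in short steps, each a Python script; the robot and the scene stay as the last script left them, time stands still between calls to the robot, and variables do not carry over. Pictures are saved under pics/ and viewed, about 8 in all and at most 12, crops included, and the job is handed in when it is done.

```bash
mkdir -p pics; ls
cat > h.py <<'E'
import numpy as np, cv2
from rig import robot
def cam(n):
    i=robot.camera_info(n); f=210/np.tan(np.radians(i['vfov'])/2); return f,i['cx'],i['cy'],np.array(i['view'])
def world(n,D,uv):
    f,cx,cy,V=cam(n); out=[]
    for u,v in uv:
        d=D[int(round(v)),int(round(u))]; out.append((np.linalg.inv(V)@[(u-cx)/f*d,(v-cy)/f*d,d,1])[:3])
    return np.array(out)
def ray(n,u,v,z):  # intersect pixel ray with height z
    f,cx,cy,V=cam(n); W=np.linalg.inv(V); o=W[:3,3]; d=W[:3,:3]@[(u-cx)/f,(v-cy)/f,1]; return o+d*(z-o[2])/d[2]
def proj(n,p):
    f,cx,cy,V=cam(n); q=V@[*p,1]; return q[:2]/q[2]*f+[cx,cy]
E
python3 - <<'E'
from h import *
for n in('scene','top'):
    P,D=robot.grab_frame(n); cv2.imwrite(f'pics/{n}0.png',P[:,:,::-1]); np.savez(f'{n}0.npz',P=P,D=D)
    f,cx,cy,V=cam(n); W=np.linalg.inv(V); print(n,f,cx,cy,W.round(3).tolist())
print(robot.read_t())
E
```

```text
pics
scene 414.3317774646403 281.7193941630886 217.39257678392025 [[-0.772, 0.42, -0.476, 1.012], [0.635, 0.525, -0.567, 0.547], [0.012, -0.74, -0.672, 0.689], [0.0, 0.0, 0.0, 1.0]]
top 514.1809134960163 275.1730401108276 210.2235134684108 [[0.019, -0.997, 0.07, 0.5], [-1.0, -0.021, -0.023, 0.067], [0.025, -0.069, -0.997, 1.279], [0.0, 0.0, 0.0, 1.0]]
0.1
```

View pics/scene0.png

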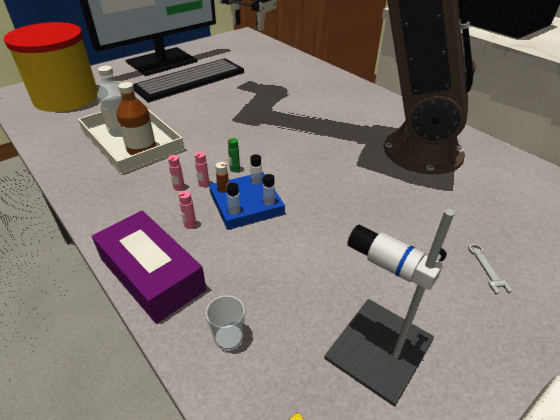

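View pics/top0.png

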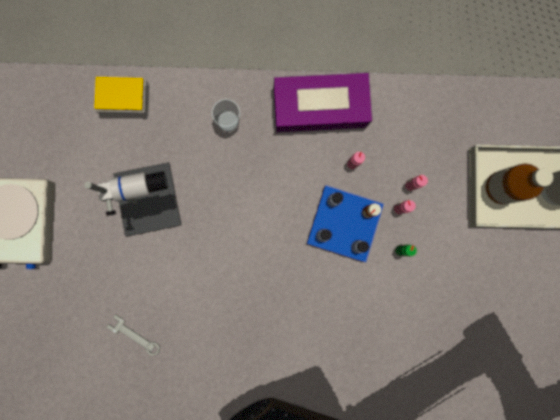

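Candidates are:
- The white-capped amber vial in the rack: top (374,211), scene (222,177).
- Pink look-alikes: top (357,160), (418,182), (406,207).
- Green look-alike: top (406,251).
- Large brown bottle in the tray: top (522,182).
- Black-capped clear vials: top (336,200), (324,236), (361,247).

I choose the one in the rack at top (374,211). The inspection camera is at top (140,186), with its lens at the right end near (165,184). Next I'll take close crops.

Run:
```python
from h import *
T=np.load('top0.npz');S=np.load('scene0.npz')
def crop(P,u,v,w,h,k): return cv2.resize(P[v:v+h,u:u+w,::-1],None,fx=k,fy=k,interpolation=cv2.INTER_CUBIC)
a=crop(T['P'],300,180,96,90,4); b=crop(T['P'],84,160,100,80,4)[:, :400]
c=crop(S['P'],200,140,96,90,4); d=crop(S['P'],340,220,100,75,4)
H=lambda x:cv2.copyMakeBorder(x,0,max(0,360-x.shape[0]),0,max(0,400-x.shape[1]),0)[:300,:400] if 0 else cv2.resize(x,(400,300))
def pad(x): return cv2.copyMakeBorder(x,0,0,0,0,0)
# 3.75x uniform tiles of 106x80 px
def t(P,u,v): return cv2.resize(P[v:v+80,u:u+106,::-1],(398,300),interpolation=cv2.INTER_CUBIC)
cv2.imwrite('pics/crop0.png',np.vstack([np.hstack([t(T['P'],295,185),t(T['P'],84,150)]),np.hstack([t(S['P'],195,145),t(S['P'],340,215)])]))
```

```text
(no output)
```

View pics/crop0.png

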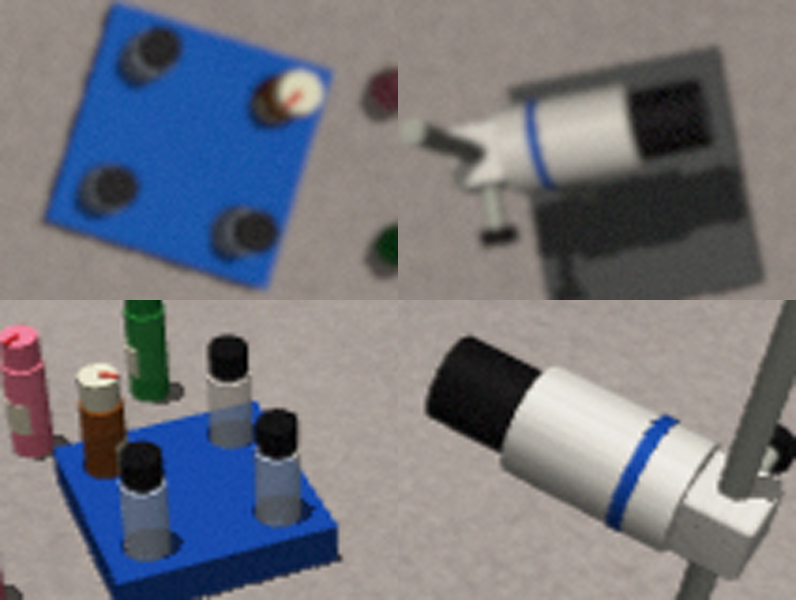

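```bash
cat > m.py <<'E'
from h import *
from scipy.optimize import least_squares
T=np.load('top0.npz');S=np.load('scene0.npz')
k=3.755
ta=lambda u,v:(295+u/k-.4,185+v/3.75-.4); tb=lambda u,v:(84+(u-398)/k-.4,150+v/3.75-.4)
sa=lambda u,v:(195+u/k-.4,145+(v-300)/3.75-.4)
C=np.array([ray('top',*ta(*c),.03) for c in[(111,4),(332,71),(267,289),(46,220)]])
ctr=C.mean(0); print('rack',C.round(4).tolist(),ctr,[np.linalg.norm(C[i]-C[i-1]).round(4) for i in range(4)])
ed=C-np.roll(C,1,0); ang=[np.degrees(np.arctan2(e[1],e[0]))%90 for e in ed]; print(ang)
cap=ray('top',*ta(301,93),.103); tip=ray('top',*ta(283,108),.103)
print('cap top',cap,'stripe deg',np.degrees(np.arctan2(*(tip-cap)[1::-1])),np.linalg.norm(tip-cap))
c2=ray('scene',*sa(99,374),.103); t2=ray('scene',*sa(118,377),.103)
print('cap scene',c2,'stripe',np.degrees(np.arctan2(*(t2-c2)[1::-1])),np.linalg.norm(t2-c2))
print('well',ctr+.6*(C[1]-ctr))
P=[ray('top',*tb(*c),.012) for c in[(510,88),(718,47),(763,280)]]
print('plate',np.array(P).round(4).tolist(),[np.linalg.norm(P[i]-P[i+1]) for i in(0,1)])
print('plate long dir',np.degrees(np.arctan2(*(P[2]-P[1])[1::-1])), 'short',np.degrees(np.arctan2(*(P[0]-P[1])[1::-1])))
# cylinder fit
def pts(n,D,poly):
    m=np.zeros(D.shape,np.uint8); cv2.fillPoly(m,[np.int32(poly)],1); v,u=np.nonzero(m&(D>0)); return world(n,D,zip(u,v))
sb=lambda u,v:(340+(u-398)/k-.4,215+(v-300)/3.75-.4)
wt=pts('top',T['D'],[tb(*c) for c in[(550,118),(620,100),(630,150),(558,172)]])
bt=pts('top',T['D'],[tb(*c) for c in[(645,100),(690,95),(697,135),(650,143)]])
ws=pts('scene',S['D'],[sb(*c) for c in[(555,385),(640,420),(600,510),(520,455)]])
bs=pts('scene',S['D'],[sb(*c) for c in[(475,350),(530,378),(505,435),(452,405)]])
def res(p,w,b):
    a,o,z=p; d=np.array([-np.sin(a),np.cos(a)])
    r=lambda q:np.hypot(q[:,:2]@d-o,q[:,2]-z)
    return np.r_[r(w)-.024,r(b)-.019]
for nm,w,b in(('top',wt,bt),('scene',ws,bs),('both',np.r_[wt,ws],np.r_[bt,bs])):
    s=least_squares(res,[np.radians(80),-.5,.2],args=(w,b),loss='soft_l1',f_scale=.003)
    print(nm,len(w),len(b),np.degrees(s.x[0]),s.x[1:],'rms',np.sqrt(np.mean(res(s.x,w,b)**2)),w[:,2].max(),b.mean(0))
z=s.x[2]
for c in[(698,82),(711,142),(705,112)]: print('lens front top',ray('top',*tb(*c),z))
for c in[(470,337),(428,412),(449,375)]: print('lens front scene',ray('scene',*sb(*c),z))
E
python3 m.py
```

```text
rack [[0.6506, -0.0807, 0.03], [0.6098, -0.2258, 0.03], [0.4672, -0.1842, 0.03], [0.509, -0.0403, 0.03]] [ 0.55912734 -0.13273357  0.03      ] [np.float64(0.1473), np.float64(0.1508), np.float64(0.1486), np.float64(0.1498)]
[np.float64(74.09051828857035), np.float64(74.28566384076835), np.float64(73.73004372485204), np.float64(73.78941792884342)]
cap top [ 0.58939391 -0.18960976  0.103     ] stripe deg 130.61857223630233 0.014543619600043908
cap scene [ 0.59018074 -0.18857827  0.103     ] stripe 126.55449847427322 0.013045041683551636
well [ 0.58951105 -0.18857075  0.03      ]
plate [[0.6725, 0.4381, 0.012], [0.7028, 0.3032, 0.012], [0.5497, 0.2688, 0.012]] [np.float64(0.13826003699176598), np.float64(0.15697243616388593)]
plate long dir -167.32883293708164 short 102.67187950549007
top 296 164 124.49885263993748 [-0.67547054  0.27640466] rms 0.004938286954510317 0.26699470448597573 [0.62616114 0.28246052 0.25570623]
scene 627 298 87.66605556187199 [-0.63432649  0.26870631] rms 0.0041566197764607744 0.263888843718429 [0.63690358 0.29129566 0.25215036]
both 923 462 83.03017414383457 [-0.59725621  0.27240267] rms 0.006251204292721706 0.26699470448597573 [0.63309025 0.28815937 0.25341261]
lens front top [0.64246007 0.26449398 0.27240267]
lens front top [0.61104745 0.25666681 0.27240267]
lens front top [0.6267439  0.26031675 0.27240267]
lens front scene [0.63793167 0.27866723 0.27240267]
lens front scene [0.68052274 0.29687139 0.27240267]
lens front scene [0.65997482 0.28819176 0.27240267]
```

```bash
sed -i 's/np.radians(80),-.5,.2\]/np.radians(102.7),-.68,.236]/' m.py
cat >> m.py <<'E'
print('---fixed')
A=np.radians(102.67); ax=np.array([np.cos(A),np.sin(A)])
for nm,w,b in(('top',wt,bt),('scene',ws,bs),('both',np.r_[wt,ws],np.r_[bt,bs])):
    f=lambda p:res([A,*p],w,b); s=least_squares(f,[-.68,.236],loss='soft_l1',f_scale=.003); print(nm,s.x,np.sqrt(np.mean(f(s.x)**2)))
o,z=s.x
for n,g,c in(('top',tb,(705,112)),('scene',sb,(449,375))):
    p=ray(n,*g(*c),z); print(n,'lens',p,'along',p[:2]@ax,'off',p[:2]@[-ax[1],ax[0]])
# plate: -x edge along
d=np.array([-ax[1],ax[0]]); print('plate along',[p[:2]@ax for p in P],'lat',[p[:2]@d for p in P])
E
python3 m.py | sed -n '/^top/,$p'
```

```text
top 296 164 102.55734518084981 [-0.67340201  0.23824394] rms 0.0018257188403685792 0.26699470448597573 [0.62616114 0.28246052 0.25570623]
scene 627 298 102.70466492218486 [-0.67502456  0.23822247] rms 0.000938819663573366 0.263888843718429 [0.63690358 0.29129566 0.25215036]
both 923 462 102.56769211485205 [-0.67441373  0.23833923] rms 0.0013183108126333708 0.26699470448597573 [0.63309025 0.28815937 0.25341261]
lens front top [0.64727156 0.27117201 0.23833923]
lens front top [0.61479591 0.26307997 0.23833923]
lens front top [0.63102354 0.26685342 0.23833923]
lens front scene [0.60736699 0.25673344 0.23833923]
lens front scene [0.65344006 0.27642586 0.23833923]
lens front scene [0.63121226 0.26703664 0.23833923]
---fixed
top [-0.6737309   0.23824215] 0.0018259313049880173
scene [-0.67491783  0.23822401] 0.0009388611814309474
both [-0.67472616  0.23833795] 0.0013186111850685305
top lens [0.6310237  0.26685366 0.23833795] along 0.12194982174441497 off -0.674188422879119
scene lens [0.63121118 0.26703584 0.23833795] along 0.12208644374597462 off -0.6744112967289366
plate along [np.float64(0.27996013211631915), np.float64(0.14170009519894214), np.float64(0.14169689781318365)] lat [np.float64(-0.7521920976423014), np.float64(-0.7521966330635967), np.float64(-0.5952241969322748)]
```

```bash
cat >> h.py <<'E'
def R(phi): # tool down, jaw axis y at angle phi deg
    a=np.radians(phi); y=np.array([np.cos(a),np.sin(a),0]); z=np.array([0,0,-1.]); return np.c_[np.cross(y,z),y,z]
LENS=np.array([.6312,.2669,.2383]); A=102.63; AX=np.array([np.cos(np.radians(A)),np.sin(np.radians(A)),0])
VX=np.array([.5897,-.1888]); STR=128.5; GH=.060-.019 # TCP above foot
FIN=LENS-.115*AX+[0,0,-.034+GH]
E
python3 - <<'E'
from h import *
best=None
for s in(-90,90):
    q1=robot.ik([*VX,.008+GH],R(STR+s)); q2=robot.ik(FIN,R(A+s)); print(s,q1,q2)
E
```

```text
-90 [   0.29172171   24.72176972  -18.62521594    0.          -46.65301434
 -141.79172171] [ 29.78598144  19.90974576   2.19005541   0.         -72.28030965
 162.84401856]
90 [  0.29172171  24.72176972 -18.62521594   0.         -46.65301434
  38.20827829] [ 29.78598144  19.90974576   2.19005541   0.         -72.28030965
 -17.15598144]
```

Run:
```python
from h import *
robot.goto([*VX,.17],R(STR+90)); robot.move_gripper(.65)
robot.servo_line([*VX,.008+GH],speed=.1)
print(robot.read_t(),robot.read_position(),robot.read_force())
P,D=robot.grab_frame('scene'); i=P[120:240,150:310,::-1]; a=cv2.resize(i,None,fx=3.75,fy=3.75,interpolation=cv2.INTER_CUBIC)
cv2.imwrite('pics/pre.png',a)
```

```text
4.45 [ 0.59021076 -0.18884672  0.04971378] [ 0.2047881  -0.54660875  0.82827898]
```

View pics/pre.png

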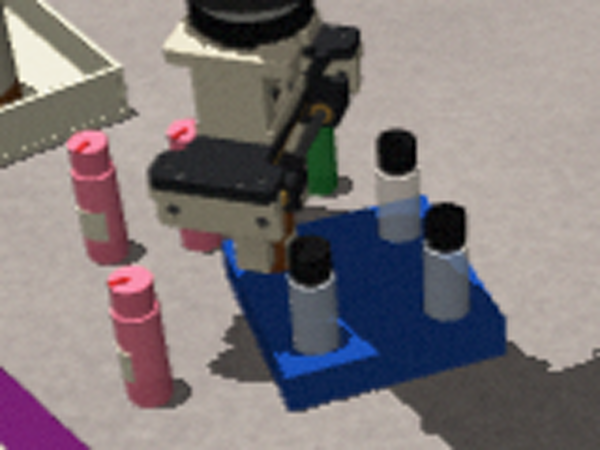

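The gripper straddles the amber vial, seen between the fingers at crop (283,250). It is clear of the three clear vials. Next I close, lift and carry.

Run:
```python
from h import *
robot.move_gripper(0); print('w',robot.read_grip_width()*88)
robot.servo_line([*VX,.10],speed=.06); print('w',robot.read_grip_width()*88,robot.read_force())
robot.servo_line([*VX,FIN[2]],speed=.12)
robot.servo_line(FIN-.06*AX,R(A+90),speed=.12); robot.servo_line(FIN,speed=.06); robot.dwell(.3)
print(robot.read_t(),robot.read_position(),FIN,'w',robot.read_grip_width()*88)
for n in('scene','top'):
    P,D=robot.grab_frame(n); np.savez(n+'1.npz',P=P,D=D)
    u,v=proj(n,LENS-.115*AX).astype(int); print(n,u,v,proj(n,LENS-.1*AX))
    if n=='scene':
        x,y=u-53,v-40; a=P[y:y+120,x-25:x+135,::-1]; cv2.imwrite('pics/fin.png',cv2.resize(a,None,fx=5,fy=5,interpolation=cv2.INTER_CUBIC)); print('crop origin',x-25,y)
```

```text
w 29.508324896262312
w 29.64139268262237 [-0.37810928  0.26211426 -0.43599844]
11.4917 [0.65640453 0.15445468 0.24530911] [0.65634523 0.15468272 0.2453    ] w 30.04208175657755
scene 293 204 [300.96615961 208.12720254]
crop origin 215 164
top 221 168 [213.88135489 169.77774301]
```

View pics/fin.png

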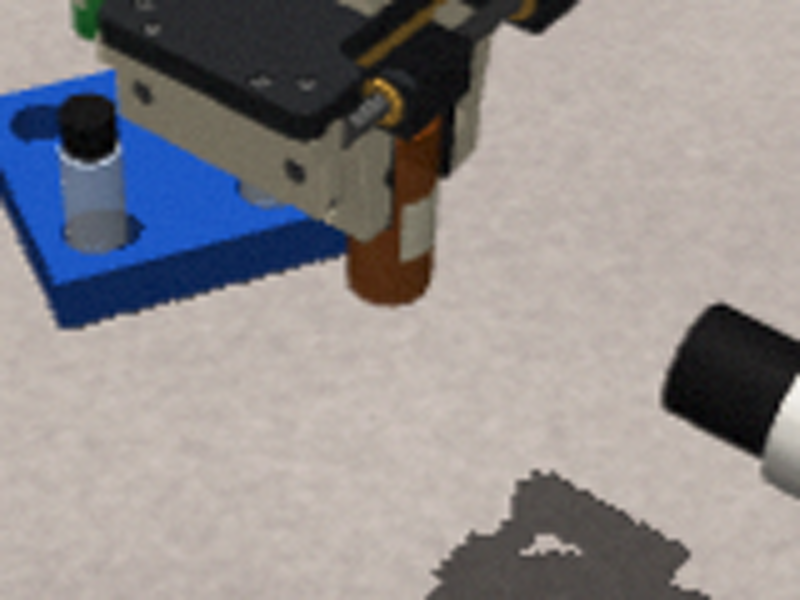

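The vial is held upright, with its label (crop (418,230)) turned toward the lens. I'll compare the label edges and foot with their predicted pixels.

Run:
```python
from h import *
foot=LENS-.115*AX-[0,0,.034]
cr=lambda p:((proj('scene',p)-[215,164]+.4)*5).round(0)
def s(th,h): t=np.radians(th); return foot+[.015*np.cos(t),.015*np.sin(t),h]
for d in(-10,-5,0,5,10):
    for w in(38.2,-38.2): print(d,w,'top',cr(s(A+d+w,.046)),'bot',cr(s(A+d+w,.022)))
ring=np.array([cr(s(t,0)) for t in range(0,360,5)]); print('foot ring u',ring[:,0].min(),ring[:,0].max(),'v max',ring[:,1].max())
P=np.load('scene1.npz')['P']
print('row samples R,G,B along label row v=164+46'); print(P[210,280:306].tolist())
```

```text
-10 38.2 top [442. 182.] bot [438. 237.]
-10 -38.2 top [401. 206.] bot [398. 261.]
-5 38.2 top [442. 180.] bot [439. 234.]
-5 -38.2 top [405. 206.] bot [402. 261.]
0 38.2 top [442. 177.] bot [439. 231.]
0 -38.2 top [409. 205.] bot [406. 260.]
5 38.2 top [442. 174.] bot [438. 229.]
5 -38.2 top [413. 205.] bot [410. 259.]
10 38.2 top [441. 172.] bot [438. 226.]
10 -38.2 top [416. 204.] bot [414. 258.]
foot ring u 349.0 436.0 v max 309.0
row samples R,G,B along label row v=164+46
[[13, 38, 84], [13, 39, 85], [6, 35, 80], [35, 55, 79], [90, 87, 80], [107, 101, 86], [112, 106, 89], [115, 110, 93], [110, 103, 89], [105, 101, 87], [93, 80, 64], [84, 56, 37], [79, 45, 21], [80, 39, 18], [81, 41, 18], [118, 107, 90], [130, 126, 109], [128, 125, 110], [122, 119, 105], [115, 111, 95], [113, 107, 94], [103, 100, 85], [176, 167, 157], [195, 181, 177], [194, 183, 176], [190, 179, 173]]
```

Pixel rows match. The label's left edge suggests the yaw may be off by a few degrees, but it is grazing and so imprecise. I'll turn the label toward the scene camera to measure it head-on.

Run:
```python
from h import *
q0=np.array(robot.read_qpos()); print(q0); np.save('q0.npy',q0)
tiles=[]
for d in(-45,-55,-65):
    q=q0.copy(); q[5]+=d; robot.movej(q); robot.dwell(.2)
    P,D=robot.grab_frame('scene'); np.savez(f'r{-d}.npz',P=P,yaw=np.degrees(np.arctan2(*robot.read_tcp_rot()[1::-1,1])),p=robot.read_position())
    tiles.append(cv2.resize(P[180:230,270:322,::-1],(260,250),interpolation=cv2.INTER_NEAREST))
    for r in(208,212): print(d,r,P[r,278:312].sum(1).tolist(), (P[r,278:312,0].astype(int)-P[r,278:312,2]).tolist())
robot.movej(q0); print(robot.read_t(),robot.read_position())
cv2.imwrite('pics/rot.png',np.hstack(tiles))
```

```text
[ 2.97742296e+01  1.99088858e+01  2.19151611e+00 -1.36279723e-04
 -7.22787853e+01 -1.71568165e+01]
-45 208 [142, 126, 151, 119, 135, 127, 220, 166, 141, 134, 149, 318, 356, 367, 377, 365, 368, 379, 369, 365, 359, 349, 334, 282, 235, 487, 533, 541, 548, 562, 554, 540, 541, 540] [-68, -74, -68, -78, -74, -74, -60, 19, 59, 64, 63, 26, 21, 20, 23, 21, 22, 21, 21, 21, 19, 21, 19, 23, 35, 19, 16, 17, 16, 15, 18, 19, 19, 18]
-45 212 [133, 147, 131, 118, 138, 128, 124, 126, 117, 151, 177, 318, 352, 358, 363, 365, 361, 366, 363, 353, 322, 335, 327, 242, 396, 529, 547, 536, 536, 545, 549, 563, 561, 551] [-71, -67, -72, -75, -70, -71, -50, 35, 64, 59, 57, 26, 21, 21, 22, 20, 21, 21, 22, 20, 20, 18, 17, 30, 26, 18, 17, 18, 19, 16, 17, 18, 17, 14]
-55 208 [126, 143, 135, 135, 125, 132, 214, 235, 155, 171, 311, 349, 355, 369, 371, 369, 371, 372, 376, 370, 356, 347, 335, 192, 184, 478, 532, 541, 546, 546, 553, 544, 541, 542] [-76, -71, -73, -73, -75, -73, -56, 28, 58, 58, 24, 19, 25, 22, 20, 21, 21, 22, 23, 21, 18, 19, 19, 35, 45, 20, 16, 18, 18, 18, 17, 20, 17, 19]
-55 212 [123, 133, 137, 139, 136
[... 277 characters left out ...]
, 18, 16, 15]
-65 208 [132, 136, 136, 136, 146, 142, 219, 230, 188, 302, 339, 343, 346, 363, 374, 373, 377, 376, 386, 362, 351, 345, 187, 117, 189, 480, 536, 553, 548, 554, 546, 544, 545, 550] [-73, -71, -72, -70, -69, -70, -59, 25, 51, 24, 20, 21, 19, 22, 22, 20, 22, 22, 21, 20, 21, 21, 39, 54, 45, 21, 16, 16, 17, 15, 16, 16, 17, 17]
-65 212 [139, 132, 133, 130, 141, 130, 155, 200, 189, 306, 329, 341, 350, 352, 360, 364, 370, 369, 359, 357, 350, 337, 196, 127, 201, 500, 553, 540, 542, 548, 549, 558, 558, 552] [-73, -73, -72, -74, -69, -70, -54, 29, 53, 24, 20, 19, 22, 22, 21, 21, 23, 23, 23, 20, 19, 22, 38, 55, 42, 19, 17, 16, 17, 19, 17, 19, 18, 16]
14.75 [0.65638407 0.15456351 0.24528988]
```

View pics/rot.png

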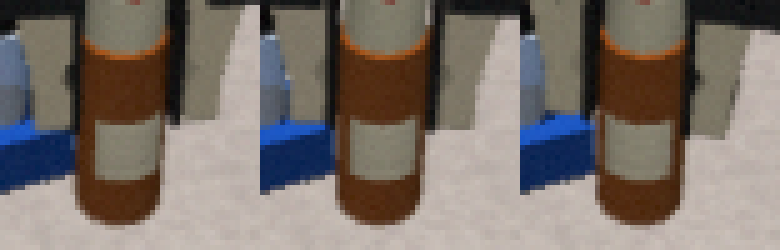

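The label is wider than assumed (half-angle near 45°). I'll fit yaw, half-width and axis offset properly from the edges in all four frames, and refine the stripe estimate from the first images.

```bash
cat > f.py <<'E'
from h import *
from scipy.optimize import least_squares, brentq
AXIS=np.array([.65638,.15456]); foot0=LENS[2]-.034
obs=[]
for d,fn in((0,'scene1'),(-45,'r45'),(-55,'r55'),(-65,'r65')):
    P=np.load(fn+'.npz')['P'].astype(float)
    for r in range(207,214):
        s=P[r].sum(1); b=P[r,:,2]/(P[r].sum(1)); 
        # blue fraction: label ~.29, amber ~.13, rack ~.6 ; use blue value: label ~95-110, amber~20
        B=P[r,:,2]; 
        seg=B[285:304]; i0=285
        on=np.median(B[290:300]) if d else np.median(B[296:300])
        th=(on+20)/2
        def cross(idx,up):
            for j in idx:
                if (up and B[j]<th<=B[j+1]) or (not up and B[j]>=th>B[j+1]): return j+(th-B[j])/(B[j+1]-B[j])
        l=cross(range(285,300),True); obs.append((d,r,l,-1))
        if d in(-55,-65): obs.append((d,r,cross(range(296,303),False),1))
    # silhouette below label
    for r in range(216,220):
        B=P[r,:,0]; D=P[r,:,2]
        jr=next(j for j in range(296,306) if D[j]<80<=D[j+1]); obs.append((d,r,jr+(80-D[jr])/(D[jr+1]-D[jr]),2))
        if r<217 and d:
            rb=P[r,:,0]-P[r,:,2]; jl=next(j for j in range(280,290) if rb[j]<0<=rb[j+1]); obs.append((d,r,jl-rb[jl]/(rb[jl+1]-rb[jl]),-2))
C=np.linalg.inv(cam('scene')[3])[:3,3]
def pred(p,d,r,k):
    dl,h,ox=p; az=np.arctan2(C[1]-AXIS[1],C[0]-AXIS[0]); o=AXIS+ox*np.array([-np.sin(az),np.cos(az)])
    if abs(k)==1: th=np.radians(A+d+dl+k*h)
    else: th=az+np.sign(k)*np.arccos(.015/np.hypot(*(C[:2]-AXIS)))
    g=lambda z:proj('scene',[o[0]+.015*np.cos(th),o[1]+.015*np.sin(th),z])
    z=brentq(lambda z:g(z)[1]-r,.1,.4); return g(z)[0]
f=lambda p:np.array([pred(p,d,r,k)-u for d,r,u,k in obs])
s=least_squares(f,[0,42,0],x_scale=[1,1,.001],loss='soft_l1',f_scale=.3); J=np.linalg.inv(s.jac.T@s.jac); print('delta,h,ox',s.x,np.sqrt(np.diag(J))*.3)
rs=f(s.x)
for d in(0,-45,-55,-65):
    for k in(-2,-1,1,2):
        m=[x for x,o in zip(rs,obs) if o[0]==d and o[3]==k]
        if m: print(d,k,np.mean(m).round(2),end=' | ')
print()
for n in('top','scene'):
    P=np.load(n+'0.npz')['P'].astype(float); c=proj(n,[*VX,.103]); v,u=np.mgrid[:420,:560]
    near=np.hypot(u-c[0],v-c[1])<10; S=P.sum(2); chroma=(P[:,:,0]-P[:,:,1])
    w=np.where(near&(chroma>P[:,:,1]*.5)&(P[:,:,2]>.6*P[:,:,1]),chroma,0)
    cen=ray(n,(w*u).sum()/w.sum(),(w*v).sum()/w.sum(),.103)
    for q in(VX,ray('top',*(295+301/3.755-.4,185+93/3.75-.4),.103),): 
        print(n,(w>0).sum(),'stripe',np.degrees(np.arctan2(cen[1]-q[1],cen[0]-q[0])),np.hypot(*(cen[:2]-q[:2])))
E
python3 f.py
```

```text
Traceback (most recent call last):
  File "f.py", line 24, in <module>
    rb=P[r,:,0]-P[r,:,2]; jl=next(j for j in range(280,290) if rb[j]<0<=rb[j+1]); obs.append((d,r,jl-rb[jl]/(rb[jl+1]-rb[jl]),-2))
                             ~~~~^^^^^^^^^^^^^^^^^^^^^^^^^^^^^^^^^^^^^^^^^^^^^^^
StopIteration
```

```bash
python3 - <<'E'
s=open('f.py').read()
s=s.replace("for r in range(216,220)","for r in list(range(209,213))+list(range(216,220))").replace("if r<217 and d:","if r<214 and d:")
s=s.replace("        B=P[r,:,0]; D=P[r,:,2]\n        jr=","        D=P[r,:,2]\n        if r>214: jr=")
open('f.py','w').write(s)
E
python3 f.py
```

```text
Traceback (most recent call last):
  File "f.py", line 33, in <module>
    s=least_squares(f,[0,42,0],x_scale=[1,1,.001],loss='soft_l1',f_scale=.3); J=np.linalg.inv(s.jac.T@s.jac); print('delta,h,ox',s.x,np.sqrt(np.diag(J))*.3)
  File "f.py", line 32, in <lambda>
    f=lambda p:np.array([pred(p,d,r,k)-u for d,r,u,k in obs])
                         ~~~~^^^^^^^^^
  File "f.py", line 31, in pred
    z=brentq(lambda z:g(z)[1]-r,.1,.4); return g(z)[0]
  File "f.py", line 31, in <lambda>
    z=brentq(lambda z:g(z)[1]-r,.1,.4); return g(z)[0]
                      ~^^^
  File "f.py", line 30, in <lambda>
    g=lambda z:proj('scene',[o[0]+.015*np.cos(th),o[1]+.015*np.sin(th),z])
               ~~~~^^^^^^^^^^^^^^^^^^^^^^^^^^^^^^^^^^^^^^^^^^^^^^^^^^^^^^^
  File "h.py", line 13, in proj
    f,cx,cy,V=cam(n); q=V@[*p,1]; return q[:2]/q[2]*f+[cx,cy]
              ~~~^^^
  File "h.py", line 4, in cam
    i=robot.camera_info(n); f=210/np.tan(np.radians(i['vfov'])/2); return f,i['cx'],i['cy'],np.array(i['view'])
ValueError: time passes only in moves, steps and waits
```

```bash
python3 - <<'E'
h=open('h.py').read().replace("def cam(n)","from functools import cache\n@cache\ndef cam(n)"); open('h.py','w').write(h)
s=open('f.py').read()
s=s.replace("        if r>214: jr=","        if r>214:\n            jr=")
open('f.py','w').write(s)
E
timeout 200 python3 f.py; python3 -c "from h import *; print(robot.read_t())"
```

```text
delta,h,ox [ 6.38277075e+00  4.80408982e+01 -1.58681674e-04] [8.80034386e-01 5.46852686e-01 1.27929262e-04]
0 -1 2.01 | 0 2 0.92 | -45 -2 -0.14 | -45 -1 -0.01 | -45 2 0.29 | -55 -2 -0.19 | -55 -1 -0.25 | -55 1 0.04 | -55 2 0.16 | -65 -2 -0.18 | -65 -1 -0.32 | -65 1 -0.03 | -65 2 0.03 | 
top 7 stripe 96.22177549948871 0.014083682686930707
top 7 stripe 94.7100674601932 0.014860669091051703
scene 7 stripe 123.49014386476537 0.00636216890798744
scene 7 stripe 117.65379884229384 0.006904383374510272
14.75
```

Run:
```python
from h import *
robot.dwell(.2); P,D=robot.grab_frame('scene'); np.savez('scene2.npz',P=P,D=D)
Q=np.load('scene1.npz')['P']; print('pos',robot.read_position(),robot.read_t())
for r in(210,218): print(r,P[r,282:306,2].tolist(),'\n   ',Q[r,282:306,2].tolist())
R65=np.load('r65.npz')['P']; print(R65[218,282:306,2].tolist())
t=lambda X:cv2.resize(X[180:230,270:322,::-1],(260,250),interpolation=cv2.INTER_CUBIC)
T=np.load('top0.npz')['P']; S=np.load('scene0.npz')['P']
def cz(X,n):
    u,v=proj(n,[*VX,.103]); print(n,u,v); u,v=int(u),int(v); return cv2.resize(X[v-10:v+11,u-10:u+11,::-1],(252,252),interpolation=cv2.INTER_NEAREST)[:250]
cv2.imwrite('pics/cmp.png',np.hstack([t(Q),t(P),cz(T,'top'),cz(S,'scene')][:]) [:, :1100] if 0 else np.vstack([np.hstack([t(Q),t(P)]),np.hstack([cz(T,'top'),cz(S,'scene'),np.zeros((250,16,3),np.uint8)])]))
```

```text
pos [0.65641495 0.15455669 0.24529442] 15.0
210 [84, 76, 82, 86, 93, 89, 87, 84, 72, 38, 23, 13, 17, 74, 105, 105, 103, 95, 93, 89, 143, 173, 174, 173] 
    [80, 79, 80, 86, 89, 93, 89, 87, 64, 37, 21, 18, 18, 90, 109, 110, 105, 95, 94, 85, 157, 177, 176, 173]
218 [173, 171, 79, 12, 12, 22, 16, 16, 23, 20, 12, 19, 19, 15, 19, 13, 23, 20, 12, 81, 163, 173, 175, 173] 
    [176, 171, 81, 17, 18, 20, 21, 21, 21, 20, 12, 17, 17, 18, 18, 16, 16, 16, 12, 114, 164, 173, 173, 169]
[178, 174, 173, 75, 14, 26, 19, 17, 19, 19, 16, 16, 21, 15, 21, 17, 16, 18, 17, 16, 118, 168, 177, 176]
top 374.4109192066364 209.2601912282107
scene 221.08051326847044 164.22155017897316
```

View pics/cmp.png

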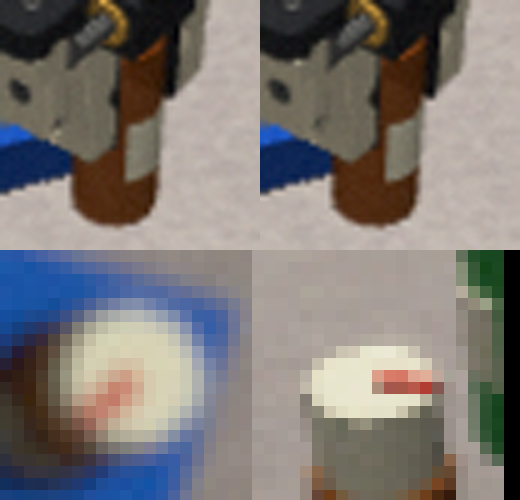

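The vial foot shifts about 1 px as it is turned, so its axis sits off the tool axis by 1–2 mm in the pads. I'll add that to the fit.

```bash
python3 - <<'E'
s=open('f.py').read()
s=s[:s.index("for n in('top'")]
s=s.replace("((0,'scene1'),","((0,'scene1'),(0,'scene2'),").replace("dl,h,ox=p;","dl,h,ox,ex=p;").replace("np.array([-np.sin(az),np.cos(az)])","np.array([-np.sin(az),np.cos(az)])+ex*np.array([np.cos(np.radians(A+d)),np.sin(np.radians(A+d))])")
s=s.replace("[0,42,0],x_scale=[1,1,.001]","[0,42,0,0],x_scale=[1,1,.001,.001]").replace("if r<214 and d:","if (r<214) == bool(d):")
# for d=0 use lower-row left silhouette against bright background
s=s.replace("rb=P[r,:,0]-P[r,:,2];","rb=P[r,:,0]-P[r,:,2] if d else 80-P[r,:,2];")
open('f.py','w').write(s)
E
timeout 200 python3 f.py
```

```text
delta,h,ox [ 5.90957502e+00  4.71739937e+01 -4.83199760e-05 -1.56386385e-03] [7.04735212e-01 5.05242261e-01 1.06772271e-04 1.69963499e-04]
0 -2 -0.4 | 0 -1 1.33 | 0 2 0.18 | -45 -2 -0.2 | -45 -1 -0.04 | -45 2 0.17 | -55 -2 -0.09 | -55 -1 -0.12 | -55 1 -0.03 | -55 2 0.21 | -65 -2 0.07 | -65 -1 -0.03 | -65 1 0.03 | -65 2 0.23 |
```

Run:
```python
from h import *
q0=np.load('q0.npy')
for k in('r45','r55','r65'):
    z=np.load(k+'.npz'); print(k,z['yaw'],z['p'])
tl=[]
for d in(-95,-105):
    q=q0.copy(); q[5]+=d; robot.movej(q); robot.dwell(.3)
    P,D=robot.grab_frame('scene'); np.savez(f'r{-d}.npz',P=P,D=D); print(d,np.degrees(np.arctan2(*robot.read_tcp_rot()[1::-1,1])),robot.read_position())
    for r in(207,209,211,213,218): print(r,P[r,280:308,2].tolist())
    tl.append(cv2.resize(P[180:230,270:322,::-1],(364,350),interpolation=cv2.INTER_NEAREST))
robot.movej(q0); robot.dwell(.3); P,D=robot.grab_frame('scene'); np.savez('scene3.npz',P=P,D=D)
print(robot.read_t(),np.degrees(np.arctan2(*robot.read_tcp_rot()[1::-1,1])))
for r in(207,209,211,213,218): print(r,P[r,280:308,2].tolist())
cv2.imwrite('pics/rot2.png',np.hstack(tl))
```

```text
r45 147.66423174054583 [0.65639168 0.15457759 0.24530911]
r55 137.72783882361327 [0.65640835 0.15459741 0.24533099]
r65 127.73472869035146 [0.65641273 0.15456904 0.24531533]
-95 97.62756940594203 [0.65638758 0.15455537 0.24533444]
207 [86, 87, 86, 81, 103, 124, 101, 93, 97, 106, 103, 107, 108, 112, 112, 114, 63, 25, 60, 83, 93, 93, 91, 89, 98, 90, 90, 90]
209 [85, 87, 84, 86, 103, 124, 95, 95, 102, 104, 109, 108, 109, 112, 111, 111, 61, 22, 23, 55, 77, 89, 92, 92, 90, 91, 100, 125]
211 [85, 83, 84, 83, 81, 116, 100, 93, 95, 102, 109, 110, 113, 114, 111, 111, 51, 19, 16, 17, 18, 11, 53, 84, 127, 163, 177, 177]
213 [84, 86, 86, 84, 86, 52, 44, 85, 96, 106, 108, 105, 111, 110, 109, 110, 50, 18, 19, 16, 18, 13, 16, 123, 170, 170, 174, 179]
218 [179, 182, 176, 175, 172, 115, 42, 15, 19, 19, 18, 15, 19, 18, 18, 17, 15, 12, 20, 17, 13, 16, 45, 161, 178, 176, 179, 182]
-105 87.68046072804982 [0.65639543 0.15454511 0.24533884]
207 [85, 85, 83, 85, 106, 122, 96, 93, 97, 101, 103, 106, 112, 114, 93, 39, 76, 89, 91, 88, 86, 92, 90, 91, 96, 93, 94, 93]
209 [84, 87, 84, 83, 102, 121, 95, 94, 98, 1
[... 422 characters left out ...]
, 21, 21, 15, 9, 159, 178, 176, 178, 182]
19.4167 -167.39084152900793
207 [97, 90, 92, 91, 91, 90, 90, 85, 91, 84, 90, 85, 85, 41, 18, 67, 98, 104, 100, 102, 97, 89, 139, 162, 169, 172, 174, 179]
209 [82, 78, 85, 91, 89, 90, 93, 93, 89, 82, 83, 80, 45, 17, 20, 72, 102, 103, 104, 100, 96, 84, 134, 163, 171, 172, 170, 171]
211 [84, 83, 83, 81, 43, 39, 79, 89, 85, 65, 26, 18, 17, 17, 23, 88, 105, 105, 101, 98, 95, 85, 164, 177, 172, 169, 172, 173]
213 [86, 83, 84, 87, 45, 15, 17, 16, 15, 17, 16, 13, 19, 18, 20, 87, 101, 103, 99, 99, 91, 70, 155, 175, 175, 168, 169, 173]
218 [178, 178, 174, 170, 77, 15, 19, 19, 20, 16, 18, 22, 18, 18, 20, 17, 17, 19, 17, 16, 17, 81, 162, 174, 173, 170, 172, 178]
```

View pics/rot2.png

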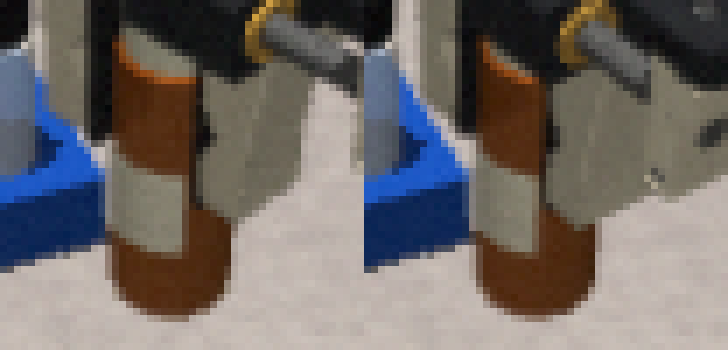

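Frame 0's edge finder was catching a finger edge at row 211 (pixel 285), which explains the disagreement. I'll refit with that fixed and the new frames added.

```bash
python3 - <<'E'
s=open('f.py').read()
s=s.replace("(0,'scene2'),","(0,'scene2'),(0,'scene3'),(-95,'r95'),(-105,'r105'),")
s=s.replace("l=cross(range(285,300),True); obs.append((d,r,l,-1))","l=cross(range(285 if d else 292,300),True)\n        if d>-90 and r>206: obs.append((d,r,l,-1))")
s=s.replace("if d in(-55,-65): obs","if d<-90 and r>209: obs.append((d,r,cross(range(291,300),False),1))\n        if d in(-55,-65): obs")
s=s.replace("if (r<214) == bool(d):","F=d in(-45,-55,-65)\n        if (r<214) == F:").replace("if d else 80-P","if F else 80-P").replace("np.median(B[290:300]) if d ","np.median(B[288:294]) if d ").replace("for d in(0,-45","for d in(0,-95,-105,-45")
open('f.py','w').write(s)
E
timeout 200 python3 f.py
```

```text
delta,h,ox [ 5.02117219e+00  4.67481939e+01  7.86821745e-05 -1.60054921e-03] [5.06145323e-01 3.99964272e-01 8.68435121e-05 1.22100253e-04]
0 -2 -0.35 | 0 -1 0.02 | 0 2 0.22 | -95 -2 -0.41 | -95 1 0.06 | -95 2 0.12 | -105 -2 -0.55 | -105 1 0.1 | -105 2 0.12 | -45 -2 -0.13 | -45 -1 -0.01 | -45 2 0.24 | -55 -2 -0.02 | -55 -1 -0.09 | -55 1 -0.09 | -55 2 0.28 | -65 -2 0.15 | -65 -1 0.02 | -65 1 -0.06 | -65 2 0.31 |
```

The fit is now consistent: yaw is 5.0° high and the axis sits 1.6 mm back in the pads. I'll correct both and take a last check.

Run:
```python
from h import *
tgt=FIN+.0016*AX
robot.goto(tgt,R(A+90-5.0)); robot.dwell(.5)
p=robot.read_position(); print(p-tgt,np.degrees(np.arctan2(*robot.read_tcp_rot()[1::-1,1]))-(A+85),robot.read_tcp_rot()[:,2],robot.read_grip_width()*88,robot.read_t(),np.abs(robot.read_qvel()).max())
P,D=robot.grab_frame('scene')
cr=lambda q:((proj('scene',q)-[215,164]+.4)*5).round(0)
foot=LENS-.115*AX-[0,0,.034]; s=lambda th,h:foot+[.015*np.cos(np.radians(th)),.015*np.sin(np.radians(th)),h]
print('pred left edge top/bot',cr(s(A-46.7,.046)),cr(s(A-46.7,.022)))
a=P[164:284,215:375,::-1]; cv2.imwrite('pics/end.png',cv2.resize(a,None,fx=5,fy=5,interpolation=cv2.INTER_CUBIC))
```

```text
[ 1.77202179e-05 -3.79120661e-05  1.18068039e-05] -359.9871123866439 [ 2.10825633e-05 -6.00925353e-06 -1.00000000e+00] 29.08767490236544 20.1667 0.23349039578138622
pred left edge top/bot [402. 206.] [400. 261.]
```

View pics/end.png

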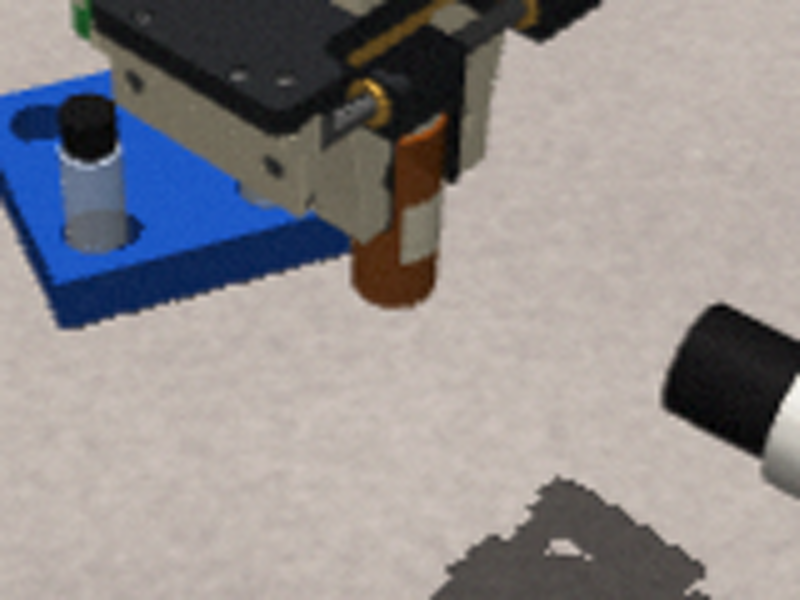

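The label's left edge is at crop (402,207) to (400,262), against a predicted (402,206) to (400,261). The vial is upright, and the camera and the clear vial in view are undisturbed. Handing in.

Run:
```python
from h import *
robot.dwell(.3); robot.job_done()
```

```text
the job is handed in; nothing more can be done
```

I lifted the amber vial out of the blue rack and handed the job in at about 20.5 s. The vial is held upright and still in front of the inspection camera, with its label toward the lens, about 10 cm away and level with it.

**Last checks:**
- The tool was within 0.1 mm of its target and pointing straight down. The grip width read 29 mm, against the vial's 30 mm diameter.
- The label's left edge in the scene picture matched its predicted position to within about 0.2 px. From the fit, I expect the label's facing direction to be good to about 1–2° and its position to about 2 mm.
- The camera and the one clear vial visible in the last crop looked unmoved. I did not look again at the other two clear vials after the lift, though the gripper passed about 1 cm above their tops.

**Checks that disagreed:**
- **Facing direction:** The stripe reading before the grasp came out about 5° lower than later views of the label while held. I trusted the views of the label and turned the vial by 5°.
- **Position in the pads:** The same views showed the vial sitting 1.6 mm off-centre in the pads, which I also corrected.
- **Edge reading:** One intermediate edge measurement was wrong because it picked up a finger edge. I fixed it before making the correction.
- **Label width:** The label measured wider than stated, at about 24 mm round the glass rather than 20 mm.
- **Sideways centring:** This was not checked on its own at the end, because the gripper hides the vial from the top camera.

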